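# Dip the cellar pump's gauge rod and show it for reading

### The job

Check the gear case of the cellar pump: first stand the drip cup upright on the bench midway between the two round tins and let go of it, then take the gauge rod from its wooden rest, push it tip first into the pump's slanting guide tube until its collar stops on the tube's mouth, and draw it right out again. Finish while still holding the rod in the gripper, clear of everything else: level and still, with its tip over the middle of the drip cup, about a hand's breadth (100 mm) above the rim. Leave the tins and all the other things where they stand.

Things in the scene. Friction and masses are not known exactly. Their poses are not given: they have to be found in the camera images.
- rod_grip (a point): Centre of the grip place on the gauge rod's black square handle (14 x 14 mm, 92 mm long). x axis along the rod from tip to handle: tip 142 mm and collar's face 42 mm from here along -x, handle's end 58 mm along +x; balance point about 15 mm along -x. At first the rod lies level in its rest, axis 60 mm above the bench, handle flats level and upright, tip roughly towards the robot
- rod_collar (a point): Centre of the stopping face (tip side) of the rod's round collar, 26 mm diameter, 8 mm thick; same axes as rod_grip
- rod_tip (a point): End of the gauge rod's tip, on its axis, 100 mm from the collar's face; same axes as rod_grip. The steel rod is 10 mm in diameter, tapering to 4 mm over the last 12 mm
- rod: The whole gauge rod: steel rod, collar and black handle, 200 mm long, loose, about 120 g; origin at rod_collar, same axes
- tube_mouth (a point): Centre of the open mouth of the pump's guide tube, 150 mm above the bench. z axis points out along the tube, 40 degrees above level, leaning away from the robot; the rod goes in along -z (its x axis along this z). Steel tube, 26 mm outer, 16 mm inner diameter, 115 mm long; the rod goes in loosely, 100 mm deep, until the collar meets the mouth
- pump: The grey cellar transfer pump, fixed to the bench: base plate 170 x 200 mm, highest point 140 mm apart from the tube. Origin on the bench straight below the tube's mouth; the tube leans out along its +x, and the machine itself lies 70 to 240 mm from the origin along -x
- dip_tube: The guide tube itself, fixed to the pump; origin at its lower end, z axis along it out of the mouth
- rest: Fixed wooden rest with the rod lying along its x axis: base 210 x 70 x 12 mm, origin at its underside's centre below the collar's face; two notched posts 10 mm thick, 65 mm high, 70 mm along -x (under the steel rod) and 90 mm along +x (under the handle's end). The rod lifts straight up; below the grip place it is open down to the base
- cup_center (a point): Centre, half-way up (25 mm), of the drip cup: a plain straight metal cup 52 mm in diameter, 50 mm high, wall 3 mm, open at the top, loose, 110 g. z axis up when upright
- cup: The drip cup; origin at the centre of its underside
- tin_a: One of two alike round tins, 60 mm in diameter, 80 mm high, loose; origin at the centre of its underside. Their centres are 170 mm apart, this one on the left (+y) side
- tin_b: The other tin, on the right (-y) side; same size, origin likewise
- stopper: tapered cork stopper, 34 mm across, 36 mm high (bystander; origin at its underside)
- wrench: steel wrench, 190 mm long, lying flat (bystander; origin at its underside)
- jar: glass jar with steel cap, 72 mm across, 90 mm high (bystander; origin at its underside)
- bowl: white bowl, 120 mm across, 45 mm high (bystander; origin at its underside)
- wine: wine bottle standing, 74 mm across, 290 mm high (bystander; origin at its underside)
- mug: blue mug, 80 mm across, 90 mm high (bystander; origin at its underside)
- screwdriver: screwdriver lying flat, 190 mm long (bystander; origin at its underside)
Not all that is in view belongs to the job. Leave any orange look-alike of the tin_a alone. Leave any purple look-alike of the cup alone.

How it is judged:
On the way, in this order (a step that is already met when the one before it is completed fails the run):
1. the drip cup stands upright on the bench midway between the tins, let go (horizontal distance between cup_center and tin_a below 0.099 m and horizontal distance between cup_center and tin_b below 0.099 m and angle between cup_center's own z axis and vertical below 0.12 rad and height (world z) of cup_center below 0.032 m and contact force between cup and the fingers below 0.1 N and linear speed of cup below 0.02 m/s), for 0.2 s.
2. the rod is fully in the guide tube, its collar on the mouth (z of rod_collar in the frame of tube_mouth below 0.0035 m and distance between rod_collar and tube_mouth below 0.0075 m and angle between the x axis of rod and the z axis of tube_mouth, either way round below 0.12 rad and distance between rod_tip and tube_mouth above 0.09 m and z of rod_tip in the frame of tube_mouth below 0 m), for 0.1 s.
3. the rod is drawn right out of the tube, held (z of rod_tip in the frame of tube_mouth above 0.005 m and contact force between rod and the fingers above 1 N), for 0.1 s.
At the end, for the whole second after the job is handed in: Cup upright on the bench within 99 mm (centres) of each tin, not touched by the fingers; rod held in the fingers, still, level within 0.15 rad, touching nothing else; its tip within 30 mm sideways of the cup's centre and 95 to 230 mm above the bench (horizontal distance between cup_center and tin_a below 0.099 m and horizontal distance between cup_center and tin_b below 0.099 m and angle between cup_center's own z axis and vertical below 0.12 rad and height (world z) of cup_center below 0.032 m and contact force between cup and the fingers below 0.1 N and horizontal distance between rod_tip and cup_center below 0.03 m and height (world z) of rod_tip between 0.095 and 0.23 m and angle between rod's own x axis and vertical between 1.4208 and 1.7208 rad and linear speed of rod below 0.03 m/s and angular speed of rod below 0.2 rad/s and contact force between rod and the fingers above 1 N and contact force between rod and pump below 0.1 N and contact force between rod and rest below 0.1 N and contact force between rod and cup below 0.1 N and contact force between rod and tin_a below 0.1 N and contact force between rod and tin_b below 0.1 N and contact force between rod and stopper below 0.1 N and contact force between rod and wrench below 0.1 N and contact force between rod and jar below 0.1 N and contact force between rod and bowl below 0.1 N and contact force between rod and wine below 0.1 N and contact force between rod and mug below 0.1 N and contact force between rod and screwdriver below 0.1 N); the arm keeps its last pose, push and grip.
It fails at once if a tin is moved more than 20 mm (distance of any of tin_a, tin_b from where it was at the start of the episode above 0.02 m).
It fails at once if a bystander is moved more than 30 mm (distance of any of stopper, wrench, jar, bowl, wine, mug, screwdriver from where it was at the start of the episode above 0.03 m).
It also fails if it takes over 72 s, if anything falls off the work surface, if the arm or the gripper's body presses on something with over 40 N, if the wrist force passes 120 N, or if a joint passes its speed limit or range.

### The arm

A 7-joint arm with a two-finger parallel gripper is mounted at the origin on the work surface. World frame = base frame: x ahead of the robot, y to its left, z up, the work surface at z = 0. Lengths are in m, angles in rad, forces in N, time in s.
With the tool pointing down it reaches from about 0.375 to 0.925 m from the base axis. Payload 3.1 kg.
Tool frame: the origin (TCP) lies on the centre line of the jaws, within the pads' length; the fingertips stand 22 mm ahead of it and the grasp point (between the pads) lies 3 mm ahead of it; z points along the fingers, y is the direction in which the jaws open and shut (so a half turn about z gives the same grasp; the last joint's range is limited). The gripper opens to 85 mm and grips with 20 to 120 N. Pads are 22 mm wide; open, the fingers measure 114 mm over their backs; the gripper's body (76 mm by 85 mm) begins 54 mm behind the grasp point. The pads swing forward as they close: fully open they stand 13 mm farther back than shut.
Start: joints at [1.101, 0.383, 0.044, 1.598, -0.018, 1.161, -0.05], TCP at [0.236, -0.606, 0.253] pointing down, gripper open.
Joint ranges: [-2.61, 2.61], [-0.41, 2.15], [-1.48, 1.57], [0, 2.5], [-1.57, 4.71], [0.05, 1.97], [-2.85, 2.85]. Speed limits (rad/s): [2.79, 2.79, 3.14, 3.14, 3.14, 3.14, 3.14].

### API

Orientations are given as a rotation vector (axis times angle).
In Python, from workcell import robot gives the robot as it stands. The module is installed in compiled form; this text tells all that it offers.
- The arm moves only by the shell command python3 -m pendant 'ROWS' [FORCE]. ROWS is text: rows parted by semicolons, each of 7 numbers parted by spaces: the closure in counts, from 0 (fully open) to 255 (shut), then the shift along the tool's x, y, z in cm, then the turn, a rotation vector about the tool's x, y, z in rad. A call has 1 to 5 rows; each row is the pose to reach, as a shift and turn from the pose commanded when the call began, along the tool's axes at that moment; what a row does not reach only later rows make up. A row lasts 1/12 s, in which the tool goes at most 41.7 mm and 7.16 degrees, less where a joint would pass 70% of its speed; a pose out of reach is approached as far as the arm can. A call with a gripper value outside its range is refused whole. The fingers move at their own pace and stop on an object; FORCE is the grip in N (left out, the last holds). Time passes only in rows, so rows that repeat a pose let the fingers close. It gives the time, the measured TCP pose, the force and the opening at its end, in the units of the state.
- robot.get_state(): the state, without advancing time (a new reading comes with each control period).
- robot.capture(name): name is "scene" or "top" or "wrist"; returns the picture (480x640x3 uint8, red, green, blue); there is no depth.
- robot.camera_params(name): a dict with "fx", "fy", "cx", "cy" (pixels), "dist" ([k1, k2, p1, p2, k3] as OpenCV has them; the pictures are not rectified), "rvec" (rotation vector, rad) and "tvec" (3), from world to camera coordinates, as OpenCV has them. Camera axes: x right, y down, z forward; pixel columns grow to the right and rows downward; lengths in m; the calibration is good to about 2 mm. A picture is of the moment at which its call begins: read the wrist's pose just before it. camera_params takes no time and is no camera call; for the wrist camera it gives the pose at the moment of the call.
- robot.finish_job(): hands the job in, once; it reports no verdict.
The state is a dict: "time": time; "joint_positions": joint angles; "qd": joint speeds; "tau": joint torques, N m; "tool_pos": TCP position; "ee_rot": TCP orientation; "contact_force": force on the tool from outside, world axes, zero at the start; "wrist_torque": the same for the moment, N m; "grip_width": opening from 0.0 (shut) to 1.0 (fully open).
Only numpy, scipy, OpenCV 4.12 (cv2) and the standard library are available. Lean on these libraries where they do the work, as an engineer would, in place of code of your own. Each camera call takes 0.05 s, during which the arm holds its last target. There are 200 camera calls.

## Working session

There is one attempt and no reset: what is moved stays moved. The work goes in short steps, Python scripts to look and compute and a shell command to move; the robot and the scene stay as the last step left them, time stands still between calls to the robot, and variables do not carry over. Pictures are saved under pics/ and viewed, about 8 in all and at most 12, crops included, and the job is handed in when it is done.

```bash
mkdir -p pics; cat > h.py <<'E'
import numpy as np, cv2
from scipy.spatial.transform import Rotation as R
from workcell import robot
def P(n):
    p=robot.camera_params(n); K=np.array([[p['fx'],0,p['cx']],[0,p['fy'],p['cy']],[0,0,1.]])
    return K,np.array(p['dist'],float),np.array(p['rvec'],float),np.array(p['tvec'],float)
def px2w(cam,pts,z):
    "pixel(s) -> world at height z"
    K,d,r,t=P(cam) if isinstance(cam,str) else cam
    u=cv2.undistortPoints(np.array(pts,float).reshape(-1,1,2),K,d)[:,0]
    Rm=cv2.Rodrigues(r)[0]; c=-Rm.T@t
    D=np.c_[u,np.ones(len(u))]@Rm
    return c+D*((z-c[2])/D[:,2])[:,None]
def w2px(cam,X):
    K,d,r,t=P(cam) if isinstance(cam,str) else cam
    return cv2.projectPoints(np.array(X,float).reshape(-1,1,3),r,t,K,d)[0][:,0]
def snap(cam,name):
    im=robot.capture(cam); cv2.imwrite('pics/'+name,im[...,::-1]); return im
def goto(pos,Rm):
    "print shift cm & turn in tool frame from current pose"
    s=robot.get_state(); R0=R.from_rotvec(s['ee_rot'])
    print('shift cm',np.round(R0.inv().apply(np.array(pos)-s['tool_pos'])*100,2),'turn',np.round((R0.inv()*Rm).as_rotvec(),3),'deg',np.degrees((R0.inv()*Rm).magnitude()).round(1))
E
python3 - <<'E'
from h import *
snap('top','t0.png');snap('scene','s0.png')
s=robot.get_state();print(s)
print(R.from_rotvec(s['ee_rot']).as_matrix().round(3))
for c in('top','scene','wrist'):
    K,d,r,t=P(c);print(c,K.diagonal().round(),d,(-cv2.Rodrigues(r)[0].T@t).round(3),cv2.Rodrigues(r)[0][2].round(2))
E
```

```text
{'time': 0.1, 'joint_positions': array([ 1.10120438,  0.3837782 ,  0.04382845,  1.59942713, -0.01791361,
        1.16123997, -0.04990429]), 'qd': array([-1.74954412e-04, -1.42568936e-03, -1.37551908e-03, -4.10780600e-03,
        6.22797739e-05,  2.13748903e-03,  4.20819584e-04]), 'tau': array([ 2.58442713e-03, -4.34730756e+01,  1.02928396e+00, -2.50454432e+01,
        1.08578632e-02,  5.46179959e-03, -4.87520040e-06]), 'tool_pos': array([ 0.23584649, -0.60482313,  0.25199176]), 'ee_rot': array([-3.08509071e+00, -5.80328697e-01,  8.89594162e-04]), 'contact_force': array([-1.22222031,  0.69927221,  0.23351575]), 'wrist_torque': array([-0.02856858, -0.01451368,  0.00171154]), 'grip_width': 0.9987940570795887}
[[ 0.932  0.363 -0.001]
 [ 0.363 -0.932  0.002]
 [-0.    -0.002 -1.   ]]
top [611. 611.   1.] [-0.20634196  0.          0.          0.          0.        ] [ 0.348 -0.036  1.717] [ 0.13  0.01 -0.99]
scene [470. 470.   1.] [-0.03251419  0.          0.          0.          0.        ] [1.098 0.435 1.065] [-0.44 -0.39 -0.81]
wrist [431. 431.   1.] [-0.02434537  0.          0.          0.          0.        ] [ 0.299 -0.583  0.373] [-0.24 -0.09 -0.97]
```

View pics/t0.png

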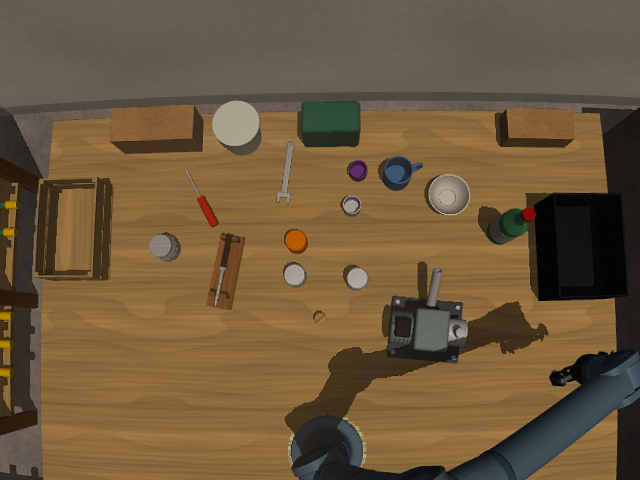

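View pics/s0.png

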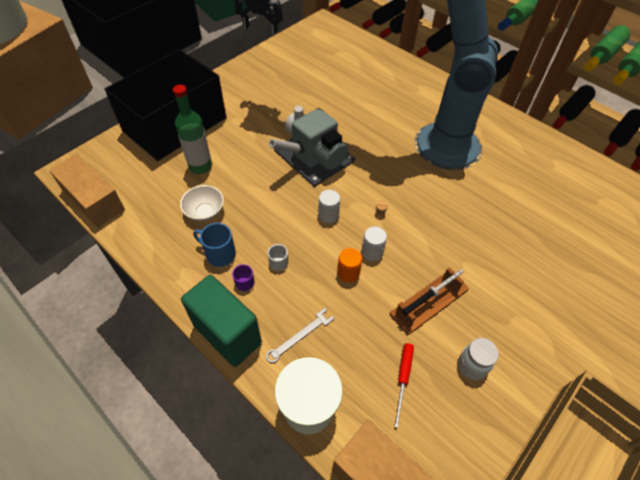

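The tins are the white ones at (294,274) and (357,279). The drip cup is the grey one at (351,205); the purple one at (358,170) and the orange tin at (296,240) are look-alikes. The rod is at (225,270), black handle to the top and tip towards the robot. The tube mouth is near (437,270). I'll confirm these in an enlarged crop.

```bash
python3 - <<'E'
from h import *
im=cv2.imread('pics/t0.png')
a=cv2.resize(im[190:310,255:455],None,fx=4,fy=4,interpolation=cv2.INTER_CUBIC)
cv2.imwrite('pics/c1.png',a)
b=cv2.resize(im[225:315,195:265],None,fx=6,fy=6,interpolation=cv2.INTER_CUBIC)
cv2.imwrite('pics/c2.png',b)
E
```

```text
(no output)
```

View pics/c1.png

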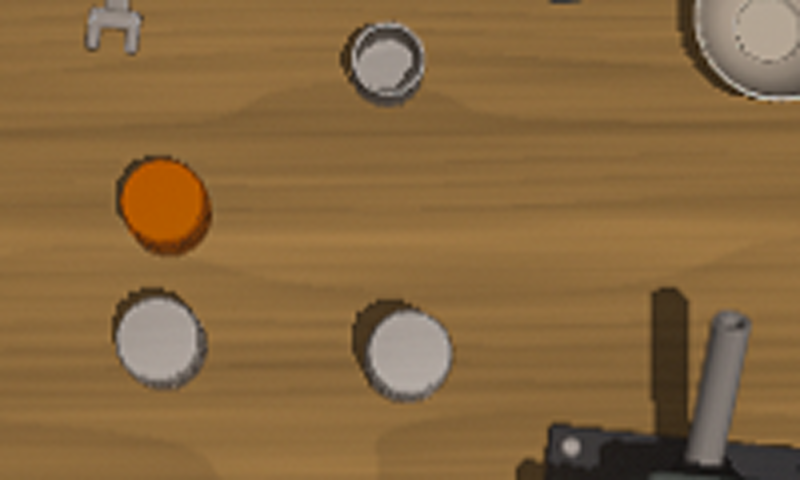

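View pics/c2.png

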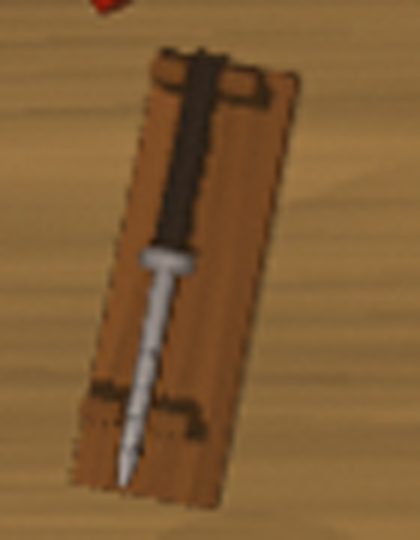

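```bash
python3 - <<'E'
from h import *
c1=lambda u,v:(255+u/4-.4,190+v/4-.4); c2=lambda u,v:(195+u/6-.4,225+v/6-.4)
ta=px2w('top',[c1(158,340)],.08)[0];tb=px2w('top',[c1(410,352)],.08)[0]
cup=px2w('top',[c1(388,59)],.05)[0]
m=px2w('top',[c1(732,321)],.15)[0]
l=px2w('top',[c1(706,462)],.15-.75*.115*.6428)[0] # rough
tip=px2w('top',[c2(124,485)],.06)[0];end=px2w('top',[c2(206,58)],.065)[0];col=px2w('top',[c2(167,262)],.065)[0]
print('ta',ta,'tb',tb,'d',np.linalg.norm(ta-tb),'mid',(ta+tb)/2)
print('cup',cup,'mouth',m,'l',l,np.degrees(np.arctan2(*(m-l)[1::-1])))
x=(end-tip)[:2];print('tip',tip,'end',end,'col',col,np.linalg.norm(x),np.degrees(np.arctan2(x[1],x[0])))
x/=np.linalg.norm(x);print('grip',tip[:2]+x*.142)
s=robot.get_state();print(s['tool_pos'],s['ee_rot'])
E
```

```text
ta [0.48819757 0.07959425 0.08      ] tb [ 0.47845539 -0.08983424  0.08      ] d 0.1697083470857938 mid [ 0.48332648 -0.00512     0.08      ]
cup [ 0.68506258 -0.07859007  0.05      ] mouth [ 0.49040872 -0.29636445  0.15      ] l [ 0.40146579 -0.28554246  0.0945585 ] -6.937272703752017
tip [0.40683808 0.29763988 0.06      ] end [0.60241767 0.26088461 0.065     ] col [0.50836846 0.27776714 0.065     ] 0.19900332986734595 -10.643452244729378
grip [0.54639505 0.27141294]
[ 0.23584649 -0.60482313  0.25199176] [-3.08509071e+00 -5.80328697e-01  8.89594162e-04]
```

Positions fit the data: the tins come out 169.7 mm apart and the rod 199 mm long, and all heights are plausible. Moving above the cup.

```bash
for i in 1; do python3 -m pendant '0 3 -1.6 0 0 0 0; 0 6 -3.3 0 0 0 0; 0 9 -4.9 0 0 0 0; 0 12 -6.5 0 0 0 0; 0 15.2 -8.2 0 0 0 0' 40 ; done
python3 -m pendant '0 3 -1.6 0 0 0 0; 0 6 -3.3 0 0 0 0; 0 9 -4.9 0 0 0 0; 0 12 -6.5 0 0 0 0; 0 15.2 -8.2 0 0 0 0' 
python3 -m pendant '0 3 -1.6 0 0 0 0; 0 6 -3.3 0 0 0 0; 0 9 -4.9 0 0 0 0; 0 12 -6.5 0 0 0 0; 0 15.2 -8.2 0 0 0 0' 
python3 -m pendant '0 3 -1.6 0 0 0 0; 0 6 -3.3 0 0 0 0; 0 9 -4.9 0 0 0 0; 0 12 -6.5 0 0 0 0; 0 15.2 -8.2 0 0 0 0' 
python3 -m pendant '0 0 0 0 0 0 -.6; 0 0 0 0 0 0 -.6; 0 0 0 0 0 0 -.6; 0 0 0 0 0 0 -.6; 0 0 0 0 0 0 -.6'
python3 -m pendant '0 0 0 0 0 0 -.6; 0 0 0 0 0 0 -.6; 0 0 0 0 0 0 -.6; 0 0 0 0 0 0 -.6; 0 0 0 0 0 0 -.6'
python3 -m pendant '0 0 0 0 0 0 -.6; 0 0 0 0 0 0 -.6; 0 0 0 0 0 0 -.6; 0 0 0 0 0 0 -.6; 0 0 0 0 0 0 -.6'
python3 - <<'E'
from h import *
s=robot.get_state();print(s['tool_pos'],s['joint_positions'],R.from_rotvec(s['ee_rot']).as_matrix().round(3))
c=P('wrist');snap('wrist','w1.png');print(w2px(c,[[.685,-.0786,.05],[.685,-.0786,0]]))
E
```

```text
time: 0.52
tool_pos: [0.348, -0.4727, 0.2527]
ee_rot: [-3.087, -0.579, 0.001]
contact_force: [0.2, -0.1, -0.4]
grip_width: 1.001
time: 0.93
tool_pos: [0.4598, -0.3412, 0.2528]
ee_rot: [-3.087, -0.579, 0.002]
contact_force: [-0.5, 0.4, -0.1]
grip_width: 0.996
time: 1.35
tool_pos: [0.5717, -0.2098, 0.2527]
ee_rot: [-3.088, -0.579, 0.002]
contact_force: [0.1, -0.9, -0.2]
grip_width: 1.001
time: 1.77
tool_pos: [0.6836, -0.0785, 0.2524]
ee_rot: [3.087, 0.579, -0.003]
contact_force: [0.2, -0.7, 0.2]
grip_width: 1.003
time: 2.18
tool_pos: [0.683, -0.0791, 0.2522]
ee_rot: [-2.773, -1.475, 0.002]
contact_force: [-0.3, 0.1, -0.4]
grip_width: 1.0
time: 2.6
tool_pos: [0.6829, -0.0793, 0.2523]
ee_rot: [-2.213, -2.228, 0.002]
contact_force: [0.3, -0.3, -0.0]
grip_width: 1.002
time: 3.02
tool_pos: [0.6829, -0.0793, 0.2523]
ee_rot: [-1.456, -2.782, 0.001]
contact_force: [0.0, 0.2, 1.0]
grip_width: 1.002
[ 0.68290438 -0.07931449  0.25233636] [ 0.4847538   0.52829917 -0.60326762  1.47028813  0.30697148  1.23994964
  0.45154681] [[-0.57   0.822 -0.002]
 [ 0.822  0.57   0.   ]
 [ 0.001 -0.001 -1.   ]]
[[324.27773511 213.55152287]
 [323.998968   202.39745888]]
```

View pics/w1.png

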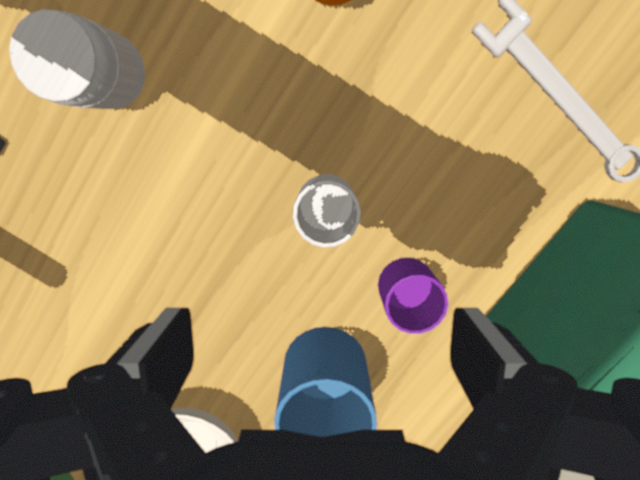

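The cup rim is at (327,212) against a predicted (324,213.5), so under 2 mm off. The purple one at (413,295) and the mug are clear of the jaws. Descend and grasp.

```bash
python3 -m pendant '0 0 .2 4 0 0 0; 0 -.1 .2 8 0 0 0; 0 -.1 .2 12 0 0 0; 0 -.1 .2 15 0 0 0; 0 -.1 .2 17 0 0 0'
python3 -m pendant '0 0 0 2 0 0 0; 0 0 0 3.5 0 0 0; 0 0 0 4.5 0 0 0; 0 0 0 4.7 0 0 0; 0 0 0 4.7 0 0 0'
python3 -m pendant '255 0 0 0 0 0 0; 255 0 0 0 0 0 0; 255 0 0 0 0 0 0; 255 0 0 0 0 0 0; 255 0 0 0 0 0 0' 40
python3 -m pendant '255 0 0 0 0 0 0; 255 0 0 0 0 0 0; 255 0 0 0 0 0 0; 255 0 0 0 0 0 0; 255 0 0 0 0 0 0' 40
python3 -m pendant '255 0 0 -1 0 0 0; 255 0 0 -4 0 0 0; 255 0 0 -8 0 0 0; 255 0 0 -12 0 0 0; 255 0 0 -14 0 0 0'
```

```text
time: 3.48
tool_pos: [0.6822, -0.0792, 0.0779]
ee_rot: [-1.464, -2.772, 0.005]
contact_force: [-0.5, 0.1, -1.2]
grip_width: 1.001
time: 3.9
tool_pos: [0.6854, -0.0788, 0.0358]
ee_rot: [-1.465, -2.778, 0.0]
contact_force: [-0.4, -0.1, 0.9]
grip_width: 1.001
time: 4.32
tool_pos: [0.6873, -0.0788, 0.0384]
ee_rot: [1.463, 2.776, 0.002]
contact_force: [-0.1, 0.0, 4.9]
grip_width: 0.597
time: 4.73
tool_pos: [0.6873, -0.0789, 0.0384]
ee_rot: [1.463, 2.776, 0.002]
contact_force: [-0.5, -0.2, 6.3]
grip_width: 0.601
time: 5.15
tool_pos: [0.6877, -0.0784, 0.1819]
ee_rot: [1.461, 2.774, 0.004]
contact_force: [1.1, 0.2, 0.5]
grip_width: 0.596
```

```bash
python3 -m pendant '255 2.5 -1.8 0 0 0 0; 255 5.5 -4 0 0 0 0; 255 8.5 -6 0 0 0 0; 255 11 -7.7 0 0 0 0; 255 13 -9.2 0 0 0 0'
python3 -m pendant '255 1.5 -1 0 0 0 .1; 255 3 -2 0 0 0 .2; 255 4.6 -3.2 0 0 0 .33; 255 4.6 -3.2 0 0 0 .45; 255 4.6 -3.2 0 0 0 .57'
python3 -m pendant '255 0 0 0 0 0 0; 255 0 0 0 0 0 0'
python3 - <<'E'
from h import *
s=robot.get_state();print(s['tool_pos'],R.from_rotvec(s['ee_rot']).as_matrix().round(3),s['joint_positions'])
c=P('wrist');snap('wrist','w2.png')
for q in ([.488,.0796],[.4785,-.0898],[.4833,-.0051]): print(w2px(c,[[*q,.08]]))
E
```

```text
time: 5.57
tool_pos: [0.5328, -0.0222, 0.1757]
ee_rot: [-1.461, -2.778, 0.002]
contact_force: [-1.0, 0.4, 1.0]
grip_width: 0.601
time: 5.98
tool_pos: [0.4815, -0.0033, 0.176]
ee_rot: [-2.191, -2.25, 0.004]
contact_force: [1.3, -0.0, -1.2]
grip_width: 0.598
time: 6.15
tool_pos: [0.4834, -0.0037, 0.1763]
ee_rot: [2.183, 2.259, -0.001]
contact_force: [0.0, -0.1, -1.0]
grip_width: 0.596
[ 0.48339696 -0.00369814  0.17630763] [[-0.034  0.999 -0.   ]
 [ 0.999  0.034 -0.   ]
 [-0.    -0.    -1.   ]] [ 0.48970852  0.21367846 -0.61657849  2.03590731  0.15325975  0.93652617
 -0.17300284]
[[334.34641717  85.32898979]]
[[305.62473227 394.47446439]]
[[318.67431912 254.98014171]]
```

View pics/w2.png

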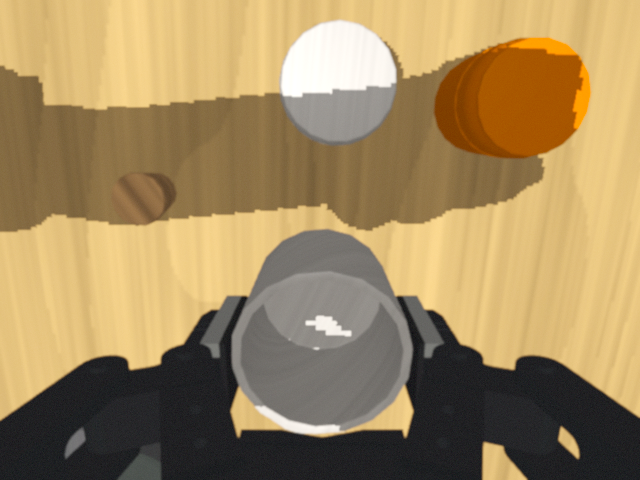

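The tin top is at (338,80) against a predicted (334,85), and the cup is held squarely in the jaws. Lower and release.

```bash
python3 -m pendant '255 -.1 0 3 0 0 0; 255 -.1 0 6.5 0 0 0; 255 -.1 0 9.5 0 0 0; 255 -.1 0 11.5 0 0 0; 255 -.1 0 12.5 0 0 0'
python3 -m pendant '255 0 0 .5 0 0 0; 255 0 0 .9 0 0 0; 255 0 0 1.2 0 0 0; 255 0 0 1.3 0 0 0; 255 0 0 1.3 0 0 0'
python3 -m pendant '100 0 0 0 0 0 0; 60 0 0 0 0 0 0; 20 0 0 0 0 0 0; 0 0 0 0 0 0 0; 0 0 0 0 0 0 0'
python3 -m pendant '0 0 0 -1.5 0 0 0; 0 0 0 -4 0 0 0; 0 0 0 -8 0 0 0; 0 0 0 -12 0 0 0; 0 0 0 -16 0 0 0'
python3 - <<'E'
from h import *
snap('top','t2.png')
im=cv2.imread('pics/t2.png');s=robot.get_state();print(s['tool_pos'])
for tilt in(15,20): 
  a=np.radians(-10.6);x=np.array([np.cos(a),np.sin(a),0]);t=np.radians(tilt)
  tz=-np.array([0,0,1])*np.cos(t)-x*np.sin(t)
  for sg in(1,-1):
    ty=sg*np.array([-x[1],x[0],0]); tx=np.cross(ty,tz)
    Rm=R.from_matrix(np.c_[tx,ty,tz]); g=np.array([.5464,.2714,.06])-.003*tz
    goto(g-.15*tz,Rm); print((g-.15*tz),Rm.as_matrix().round(3).tolist())
E
```

```text
time: 6.62
tool_pos: [0.4815, -0.005, 0.0482]
ee_rot: [-2.182, -2.254, 0.006]
contact_force: [0.7, -0.1, -0.6]
grip_width: 0.598
time: 7.03
tool_pos: [0.4848, -0.0048, 0.0391]
ee_rot: [2.185, 2.255, 0.002]
contact_force: [0.2, -0.8, -0.8]
grip_width: 0.598
time: 7.45
tool_pos: [0.4842, -0.0048, 0.0386]
ee_rot: [2.186, 2.255, 0.001]
contact_force: [0.2, 0.7, 0.0]
grip_width: 1.0
time: 7.87
tool_pos: [0.4831, -0.0045, 0.1996]
ee_rot: [-2.185, -2.255, 0.001]
contact_force: [1.2, 0.1, 0.8]
grip_width: 1.0
[ 0.48924911 -0.00395722  0.20814999]
shift cm [26.49 10.46  0.13] turn [ 0.188  0.232 -1.345] deg 78.9
[0.58532357 0.26411565 0.20778665] [[-0.949, 0.184, -0.254], [0.178, 0.983, 0.048], [0.259, 0.0, -0.966]]
shift cm [26.49 10.46  0.13] turn [ 0.246 -0.199  1.775] deg 103.3
[0.58532357 0.26411565 0.20778665] [[0.949, -0.184, -0.254], [-0.178, -0.983, 0.048], [-0.259, 0.0, -0.966]]
shift cm [26.21 11.69  0.55] turn [ 0.247  0.305 -1.338] deg 79.9
[0.5978361  0.26177399 0.20377297] [[-0.924, 0.184, -0.336], [0.173, 0.983, 0.063], [0.342, 0.0, -0.94]]
shift cm [26.21 11.69  0.55] turn [ 0.324 -0.262  1.766] deg 103.9
[0.5978361  0.26177399 0.20377297] [[0.924, -0.184, -0.336], [-0.173, -0.983, 0.063], [-0.342, -0.0, -0.94]]
```

```bash
python3 -m pendant '0 3.5 1.4 0 0 0 0; 0 7 2.8 0 0 0 0; 0 10.5 4.2 0 0 0 0; 0 14 5.6 0 0 0 0; 0 17.5 7 0 0 0 0'
python3 -m pendant '0 3 1.2 0 0 0 0; 0 6 2.4 0 0 0 0; 0 9 3.5 0 0 0 0; 0 9 3.5 0 0 0 0'
python3 -m pendant '0 0 0 0 .016 .019 -.112; 0 0 0 0 .031 .039 -.224; 0 0 0 0 .047 .058 -.336; 0 0 0 0 .063 .077 -.448; 0 0 0 0 .063 .077 -.448'
python3 -m pendant '0 0 0 0 .016 .019 -.112; 0 0 0 0 .031 .039 -.224; 0 0 0 0 .047 .058 -.336; 0 0 0 0 .063 .077 -.448; 0 0 0 0 .063 .077 -.448'
python3 -m pendant '0 0 0 0 .016 .019 -.112; 0 0 0 0 .031 .039 -.224; 0 0 0 0 .047 .058 -.336; 0 0 0 0 .063 .077 -.448; 0 0 0 0 .063 .077 -.448'
cat >> h.py <<'E'
def rodframe(az,el,tilt):
    "tool R holding rod; rod x at azimuth az, elevation el (deg); tilt: fingers lean to the tip side"
    a,e=np.radians([az,el]); x=np.array([np.cos(a)*np.cos(e),np.sin(a)*np.cos(e),np.sin(e)]); y=np.array([-np.sin(a),np.cos(a),0]); up=np.cross(x,y)
    t=np.radians(tilt); tz=-up*np.cos(t)-x*np.sin(t)
    return R.from_matrix(np.c_[np.cross(y,tz),y,tz]),x
E
python3 - <<'E'
from h import *
s=robot.get_state();print(s['tool_pos'],R.from_rotvec(s['ee_rot']).as_matrix().round(3).tolist(),s['joint_positions'].round(3))
c=P('wrist');snap('wrist','w3.png')
a=np.radians(-10.6);x=np.array([np.cos(a),np.sin(a),0]);g=np.array([.5464,.2714,.06])
print(w2px(c,[g,g-.142*x,g-.042*x,g+.058*x,g+.058*x+[0,0,.007]]).round(1).tolist())
E
```

```text
time: 8.33
tool_pos: [0.5488, 0.1736, 0.1982]
ee_rot: [2.187, 2.254, -0.0]
contact_force: [0.7, -0.1, -0.6]
grip_width: 1.0
time: 8.67
tool_pos: [0.5798, 0.2725, 0.1986]
ee_rot: [-2.173, -2.261, -0.01]
contact_force: [-0.3, 0.8, 0.4]
grip_width: 1.0
time: 9.08
tool_pos: [0.5816, 0.2614, 0.1973]
ee_rot: [-1.58, -2.6, -0.012]
contact_force: [0.7, -1.2, -0.1]
grip_width: 0.998
time: 9.5
tool_pos: [0.5813, 0.2624, 0.1974]
ee_rot: [-0.933, -2.798, -0.023]
contact_force: [-1.0, -0.5, -0.5]
grip_width: 0.997
time: 9.92
tool_pos: [0.5807, 0.2635, 0.1975]
ee_rot: [-0.271, -2.853, -0.033]
contact_force: [0.1, 0.5, -0.4]
grip_width: 1.006
[0.58072713 0.26346806 0.19749731] [[-0.945, 0.188, -0.269], [0.181, 0.982, 0.048], [0.273, -0.003, -0.962]] [ 0.212  0.761 -0.969  1.464  0.405  1.41   0.61 ]
[[326.6, 237.8], [325.7, 15.9], [326.3, 171.4], [326.9, 329.8], [327.0, 331.9]]
```

View pics/w3.png

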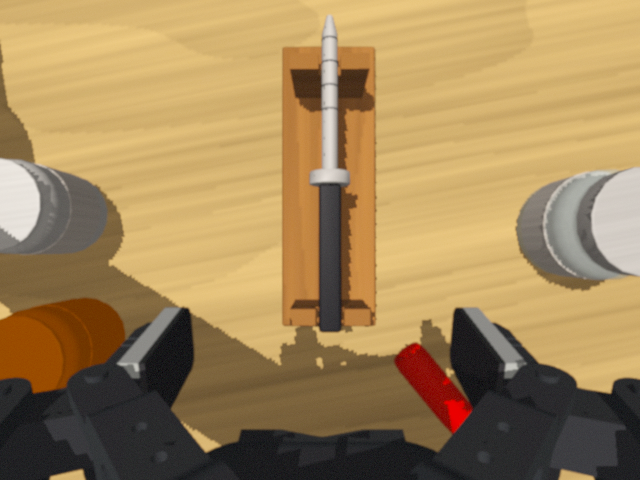

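Tip at (331,16), handle end at (330,330), collar at (329,177). These match the prediction within 5 px, about 1.5 mm towards +y. The screwdriver handle's end at (410,355) is near the right finger, so I'll descend with the jaws part-closed.

```bash
python3 - <<'E'
from h import *
Rm,x=rodframe(-10.6,0,15); tz=Rm.as_matrix()[:,2]; g=np.array([.5467,.2729,.06])
goto(g-.003*tz,Rm); goto(g-.06*tz,Rm)
print(px2w('wrist',[(410,350)],.015), (px2w('wrist',[(410,350)],.015)-g)@Rm.as_matrix())
E
```

```text
shift cm [-0.39  0.33 13.9 ] turn [-0.002 -0.015 -0.008] deg 0.9
shift cm [-0.31  0.32  8.2 ] turn [-0.002 -0.015 -0.008] deg 0.9
[[0.63793283 0.31657152 0.015     ]] [[-0.09050749  0.05970868  0.02233602]]
```

```bash
python3 -m pendant '120 -.1 .1 2 0 -.015 -.008; 120 -.2 .2 5 0 -.015 -.008; 120 -.3 .3 8 0 -.015 -.008; 120 -.4 .3 10.5 0 -.015 -.008; 120 -.4 .3 12 0 -.015 -.008'
python3 -m pendant '120 0 0 .8 0 0 0; 120 0 0 1.5 0 0 0; 120 0 0 1.9 0 0 0; 120 0 0 1.9 0 0 0; 120 0 0 1.9 0 0 0'
python3 -m pendant '255 0 0 0 0 0 0; 255 0 0 0 0 0 0; 255 0 0 0 0 0 0; 255 0 0 0 0 0 0; 255 0 0 0 0 0 0' 80
python3 -m pendant '255 0 0 0 0 0 0; 255 0 0 0 0 0 0; 255 0 0 0 0 0 0; 255 0 0 0 0 0 0; 255 0 0 0 0 0 0' 80
python3 - <<'E'
from h import *
s=robot.get_state();Rm=R.from_rotvec(s['ee_rot']);print(s['tool_pos'],s['tool_pos']+.003*Rm.as_matrix()[:,2],s['contact_force'],s['grip_width']*85)
print('up in tool',Rm.inv().apply([0,0,15]))
E
```

```text
time: 10.38
tool_pos: [0.5503, 0.2703, 0.0789]
ee_rot: [-0.262, -2.867, -0.028]
contact_force: [-0.7, -0.6, -0.4]
grip_width: 0.529
time: 10.8
tool_pos: [0.5489, 0.2727, 0.0645]
ee_rot: [-0.258, -2.871, -0.035]
contact_force: [0.4, -0.0, 0.3]
grip_width: 0.529
time: 11.22
tool_pos: [0.5489, 0.2727, 0.0645]
ee_rot: [-0.258, -2.871, -0.035]
contact_force: [-0.0, -0.1, 5.4]
grip_width: 0.149
time: 11.63
tool_pos: [0.5489, 0.2727, 0.0645]
ee_rot: [-0.258, -2.871, -0.035]
contact_force: [1.7, -1.5, 5.6]
grip_width: 0.146
[0.54885403 0.27265103 0.06449489] [0.54809624 0.27279066 0.06159554] [ 1.66105694 -1.46642774  5.59316139] 12.447674102804918
up in tool [ 3.85270541e+00  1.20771720e-02 -1.44967760e+01]
```

```bash
python3 -m pendant '255 .5 0 -1.9 0 0 0; 255 1.5 0 -5.8 0 0 0; 255 2.5 0 -9.6 0 0 0; 255 3.6 0 -13.5 0 0 0; 255 4.6 0 -17.4 0 0 0'
python3 - <<'E'
from h import *
s=robot.get_state();print(s['tool_pos'],s['grip_width']*85)
print('wine',px2w('top',[(493,232)],0),px2w('top',[(528,214)],.29))
Rm,x=rodframe(-7,40,15); m=np.array([.4904,-.2964,.15])
goto(s['tool_pos'],Rm)
goto(m+x*(.142+.05)-.003*Rm.as_matrix()[:,2],Rm); print(m+x*.192)
snap('scene','s1.png')
E
```

```text
time: 12.05
tool_pos: [0.5473, 0.2716, 0.2436]
ee_rot: [-0.256, -2.868, -0.031]
contact_force: [0.6, 0.1, -1.9]
grip_width: 0.149
[0.5472875  0.27162037 0.24364121] 12.65780437735882
wine [[ 0.61108836 -0.48665701  0.        ]] [[ 0.61005435 -0.50012634  0.29      ]]
shift cm [0. 0. 0.] turn [-0.007 -0.7   -0.056] deg 40.2
shift cm [-17.53 -56.11  -7.96] turn [-0.007 -0.7   -0.056] deg 40.2
[ 0.63638422 -0.31432461  0.27341522]
```

```bash
python3 -m pendant '255 -.7 -2 -.3 0 0 0; 255 -1.6 -5 -.8 0 0 0; 255 -2.6 -8.2 -1.2 0 0 0; 255 -3.6 -11.4 -1.6 0 0 0; 255 -4.6 -14.6 -2.1 0 0 0'
python3 -m pendant '255 -1 -3.2 -.4 0 0 0; 255 -2 -6.4 -.9 0 0 0; 255 -3 -9.6 -1.3 0 0 0; 255 -4 -12.8 -1.8 0 0 0; 255 -5 -16 -2.2 0 0 0'
python3 -m pendant '255 -1 -3.2 -.4 0 0 0; 255 -2 -6.4 -.9 0 0 0; 255 -3 -9.6 -1.3 0 0 0; 255 -4 -12.8 -1.8 0 0 0; 255 -5 -16 -2.2 0 0 0'
python3 -m pendant '255 -1 -3.2 -.5 0 0 0; 255 -2 -6.4 -1 0 0 0; 255 -2.7 -8.6 -1.3 0 0 0; 255 -2.9 -9.5 -1.4 0 0 0; 255 -2.9 -9.5 -1.4 0 0 0'
python3 -m pendant '255 0 0 0 0 -.1 -.008; 255 0 0 0 0 -.2 -.016; 255 0 0 0 0 -.3 -.024; 255 0 0 0 0 -.4 -.032; 255 0 0 0 0 -.4 -.032'
python3 -m pendant '255 0 0 0 0 -.1 -.008; 255 0 0 0 0 -.2 -.016; 255 0 0 0 0 -.3 -.024; 255 0 0 0 0 -.3 -.024; 255 0 0 0 0 -.3 -.024'
cat > look.py <<'E'
import sys
from h import *
s=robot.get_state();R0=R.from_rotvec(s['ee_rot']);M=R0.as_matrix();print(s['tool_pos'],M.round(3).tolist(),s['joint_positions'].round(2))
c=P('wrist');im=snap('wrist',sys.argv[1]); np.savez(sys.argv[1]+'.npz',K=c[0],d=c[1],r=c[2],t=c[3])
Rm,x=rodframe(-7,40,15); m=np.array([.4904,-.2964,.15])
goto(m+x*.192-.003*Rm.as_matrix()[:,2],Rm)
t=np.radians(15);xr=-M[:,0]*np.cos(t)-M[:,2]*np.sin(t); g=s['tool_pos']+.003*M[:,2]
print('rod x',xr,'el',np.degrees(np.arcsin(xr[2])),'az',np.degrees(np.arctan2(xr[1],xr[0])))
print('tip,collar px',w2px(c,[g-.142*xr,g-.042*xr]).round(1).tolist(),'mouth,low px',w2px(c,[m,m-.115*x]).round(1).tolist())
E
python3 look.py w4.png
```

```text
time: 12.52
tool_pos: [0.5708, 0.1178, 0.2503]
ee_rot: [-0.256, -2.868, -0.031]
contact_force: [0.1, -0.4, -1.0]
grip_width: 0.145
time: 12.93
tool_pos: [0.5957, -0.0493, 0.259]
ee_rot: [-0.257, -2.868, -0.032]
contact_force: [-0.2, 0.8, -1.3]
grip_width: 0.147
time: 13.35
tool_pos: [0.6204, -0.2161, 0.2672]
ee_rot: [-0.256, -2.868, -0.033]
contact_force: [0.1, -0.7, -1.3]
grip_width: 0.146
time: 13.77
tool_pos: [0.6341, -0.3173, 0.2726]
ee_rot: [-0.265, -2.867, -0.033]
contact_force: [0.0, 0.0, -1.5]
grip_width: 0.142
time: 14.18
tool_pos: [0.6306, -0.3088, 0.272]
ee_rot: [0.213, 3.002, -0.012]
contact_force: [-1.8, 1.8, -1.2]
grip_width: 0.151
time: 14.6
tool_pos: [0.6336, -0.312, 0.273]
ee_rot: [0.165, 2.706, -0.042]
contact_force: [1.5, -0.1, -0.9]
grip_width: 0.144
[ 0.6335868  -0.31196912  0.27295249] [[-0.902, 0.123, 0.415], [0.11, 0.992, -0.055], [-0.418, -0.004, -0.908]] [ 1.31  0.5  -1.1   1.72  0.5   0.78  1.53]
shift cm [-0.03 -0.17 -0.13] turn [-0.004 -0.001  0.001] deg 0.3
rod x [ 0.76353495 -0.09148397  0.63925352] el 39.73617873240248 az -6.832400159993128
tip,collar px [[325.9, -108.2], [325.8, 203.8]] mouth,low px [[321.0, -247.1], [322.0, -542.5]]
```

View pics/w4.png

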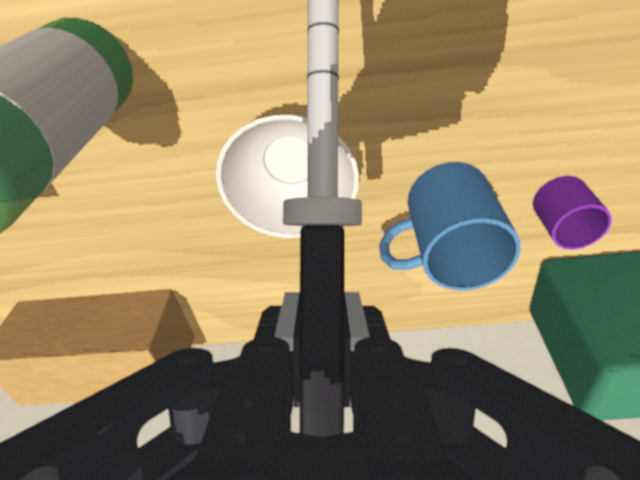

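The rod sits straight in the jaws, with its axis at x≈322. The mouth is out of this view, so I'll compare tip and mouth in the two fixed cameras.

```bash
python3 - <<'E'
from h import *
snap('top','t3.png');snap('scene','s3.png')
m=np.array([.4904,-.2964,.15]);Rm,x=rodframe(-7,40,15)
cv=[]
for cam,bef,aft in(('top','t0','t3'),('scene','s1','s3')):
    p=w2px(cam,[m+.03*x])[0]; print(cam,w2px(cam,[m,m+.05*x,m-.115*x,m+.15*x]).round(1).tolist())
    u,v=(p-[33,25]).astype(int); print(u,v)
    cv.append(np.hstack([cv2.resize(cv2.imread(f'pics/{f}.png')[v:v+50,u:u+66],(396,300),interpolation=cv2.INTER_CUBIC) for f in(bef,aft)]))
cv2.imwrite('pics/c3.png',np.vstack(cv))
E
```

```text
top [[437.6, 269.9], [441.0, 253.8], [430.1, 304.8], [448.1, 219.9]]
406 235
scene [[271.1, 142.7], [258.8, 140.3], [296.9, 147.6], [231.4, 135.1]]
230 116
```

View pics/c3.png

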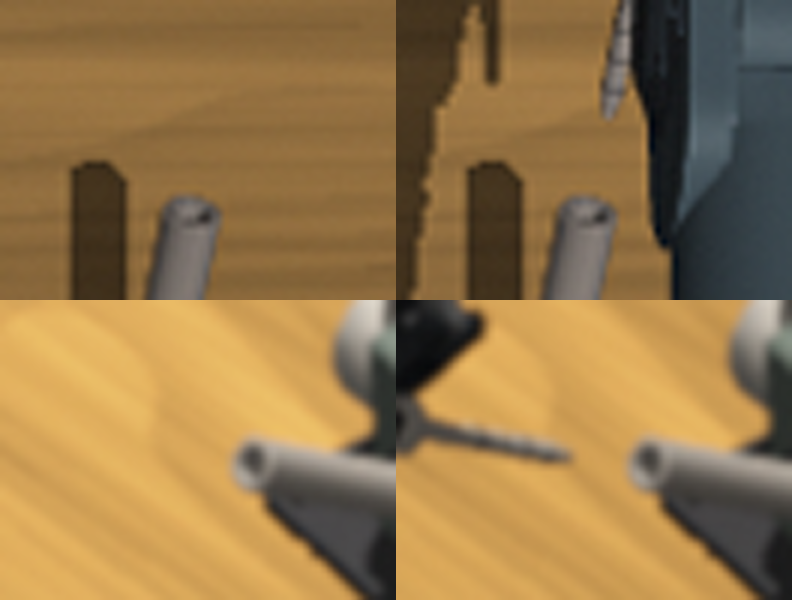

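```bash
cat >> h.py <<'E'
def tri(pt,ps):
    from scipy.optimize import least_squares
    f=lambda X:np.r_[w2px('top',[X])[0]-pt,w2px('scene',[X])[0]-ps]
    r=least_squares(f,[.5,-.3,.15],x_scale=.01); return r.x,r.fun
E
python3 - <<'E'
from h import *
T=lambda X,Y:np.array([406+(X+.5)/6-.5,235+(Y+.5)/6-.5]);S=lambda X,Y:np.array([230+(X+.5)/6-.5,116+(Y+.5)/6-.5])
m,e=tri(T(191,210),S(256,164));print('mouth',m,e.round(2))
t,e=tri(T(212,117),S(176,157));print('tip',t,e.round(2))
c,e=tri(T(228,13),S(34,128)); print('rodpt?',c,e)
s=robot.get_state();M=R.from_rotvec(s['ee_rot']).as_matrix();a=np.radians(15);xr=-M[:,0]*np.cos(a)-M[:,2]*np.sin(a)
g=s['tool_pos']+.003*M[:,2];print('tip by kin',g-.142*xr, 'd',t-m)
d=t-m;n=d-xr*(d@xr);print('along',d@xr,'lateral world',n,'in tool',M.T@n*100,'M z',M.T@xr)
E
```

```text
mouth [ 0.49009862 -0.29466195  0.15049347] [-0.43  0.38 -0.6  -0.1 ]
tip [ 0.52819495 -0.30165366  0.17640745] [-0.04  0.04 -0.06 -0.01]
rodpt? [ 0.57636012 -0.31324215  0.21616864] [ 3.88519245 -3.69468598  5.37293082  0.87247787]
tip by kin [ 0.5310366  -0.30009695  0.18196903] d [ 0.03809633 -0.00699171  0.02591398]
along 0.04625182492785638 lateral world [ 0.00302249 -0.00279835 -0.00394355] in tool [-0.13400438 -0.23897597  0.50011115] M z [-9.65925826e-01  4.03323208e-17 -2.58819045e-01]
```

```bash
python3 -m pendant '255 .13 .24 -.5 0 0 0; 255 1 .24 -.3 0 0 0; 255 2 .24 0 0 0 0; 255 3 .24 .3 0 0 0; 255 3.6 .24 .43 0 0 0'
python3 -m pendant '255 0 0 0 0 0 0; 255 0 0 0 0 0 0; 255 0 0 0 0 0 0'
python3 - <<'E'
from h import *
snap('top','t4.png');snap('scene','s4.png')
a=cv2.imread('pics/t4.png')[235:285,406:472];b=cv2.imread('pics/s4.png')[116:166,230:296]
f=lambda i:cv2.resize(i[10:45,10:62] if 0 else i,(528,400),interpolation=cv2.INTER_CUBIC)
cv2.imwrite('pics/c4.png',np.hstack([cv2.resize(i,(396,300),interpolation=cv2.INTER_CUBIC) for i in(a,b)]))
E
```

```text
time: 15.17
tool_pos: [0.6026, -0.3072, 0.253]
ee_rot: [0.167, 2.703, -0.044]
contact_force: [-0.3, -0.3, -1.6]
grip_width: 0.144
time: 15.42
tool_pos: [0.6051, -0.3078, 0.2557]
ee_rot: [0.166, 2.698, -0.045]
contact_force: [0.9, -0.7, -1.0]
grip_width: 0.144
```

View pics/c4.png

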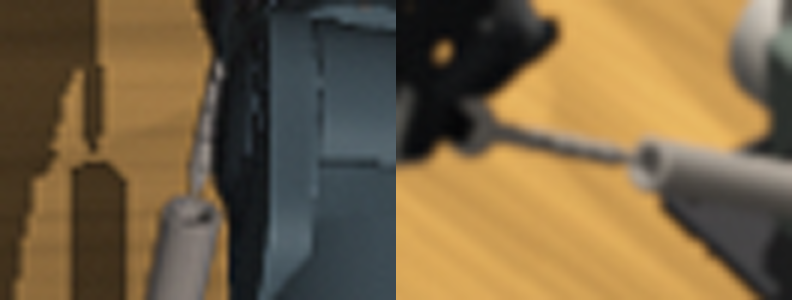

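In both views the tip lines up with the mouth within about 1 mm: the tip is at (195,195) in the top crop and (632,157) in the scene crop. Insert in stages, watching the force.

```bash
python3 -m pendant '255 .7 0 .2 0 0 0; 255 1.45 0 .39 0 0 0; 255 2.2 0 .59 0 0 0; 255 2.9 0 .78 0 0 0; 255 2.9 0 .78 0 0 0'
python3 -m pendant '255 .7 0 .2 0 0 0; 255 1.45 0 .39 0 0 0; 255 2.2 0 .59 0 0 0; 255 2.9 0 .78 0 0 0; 255 2.9 0 .78 0 0 0'
python3 - <<'E'
from h import *
s=robot.get_state();M=R.from_rotvec(s['ee_rot']).as_matrix();print(s['tool_pos'],(M.T@s['contact_force']).round(1),s['wrist_torque'],M.round(3).tolist())
m=np.array([.4901,-.2947,.1505]);Rm,x=rodframe(-7,40,15);print('grip in tube frame along',(s['tool_pos']-m)@x)
E
```

```text
time: 15.93
tool_pos: [0.5794, -0.3045, 0.2335]
ee_rot: [0.167, 2.703, -0.043]
contact_force: [0.0, 1.0, -1.9]
grip_width: 0.149
time: 16.35
tool_pos: [0.557, -0.3018, 0.2145]
ee_rot: [0.167, 2.703, -0.043]
contact_force: [-0.9, -0.1, -1.9]
grip_width: 0.141
[ 0.55695465 -0.30176072  0.21450999] [ 1.6 -0.2  1.4] [ 0.10460226  0.61388356 -0.0035481 ] [[-0.9, 0.124, 0.417], [0.111, 0.992, -0.056], [-0.421, -0.005, -0.907]]
grip in tube frame along 0.09263588963716045
```

```bash
python3 -m pendant '255 .7 0 .2 0 0 0; 255 1.45 0 .39 0 0 0; 255 2.2 0 .59 0 0 0; 255 2.9 0 .78 0 0 0; 255 2.9 0 .78 0 0 0'
python3 -m pendant '255 .4 0 .1 0 0 0; 255 .8 0 .21 0 0 0; 255 1.1 0 .3 0 0 0; 255 1.4 0 .37 0 0 0; 255 1.4 0 .37 0 0 0'
python3 -m pendant '255 .1 0 .03 0 0 0; 255 .2 0 .05 0 0 0; 255 .3 0 .08 0 0 0; 255 .4 0 .11 0 0 0; 255 .4 0 .11 0 0 0'
python3 - <<'E'
from h import *
s=robot.get_state();M=R.from_rotvec(s['ee_rot']).as_matrix();print(s['tool_pos'],(M.T@s['contact_force']).round(1),s['wrist_torque'])
m=np.array([.4901,-.2947,.1505]);Rm,x=rodframe(-7,40,15);print('grip in tube frame along',(s['tool_pos']-m)@x)
E
```

```text
time: 16.77
tool_pos: [0.5342, -0.2989, 0.1952]
ee_rot: [0.167, 2.703, -0.043]
contact_force: [-0.6, 0.8, -2.1]
grip_width: 0.146
time: 17.18
tool_pos: [0.5249, -0.2978, 0.1874]
ee_rot: [0.166, 2.7, -0.044]
contact_force: [-0.2, -0.1, -1.5]
grip_width: 0.143
time: 17.6
tool_pos: [0.5223, -0.2975, 0.1852]
ee_rot: [0.166, 2.699, -0.044]
contact_force: [0.9, -0.3, -1.0]
grip_width: 0.144
[ 0.52233362 -0.2974521   0.18516553] [-0.4 -0.2  1.3] [ 0.01105246  0.58165359 -0.00221285]
grip in tube frame along 0.04704783085856452
```

```bash
python3 -m pendant '255 .1 0 .03 0 0 0; 255 .2 0 .05 0 0 0; 255 .3 0 .08 0 0 0; 255 .3 0 .08 0 0 0'
python3 -m pendant '255 .1 0 .03 0 0 0; 255 .2 0 .05 0 0 0; 255 .2 0 .05 0 0 0; 255 .2 0 .05 0 0 0'
python3 -m pendant '255 .1 0 .03 0 0 0; 255 .2 0 .05 0 0 0; 255 .2 0 .05 0 0 0; 255 .2 0 .05 0 0 0'
```

```text
time: 17.93
tool_pos: [0.521, -0.2973, 0.1841]
ee_rot: [0.165, 2.697, -0.045]
contact_force: [1.2, -0.1, -0.0]
grip_width: 0.144
time: 18.27
tool_pos: [0.5209, -0.2973, 0.184]
ee_rot: [0.164, 2.693, -0.046]
contact_force: [3.1, -0.3, 4.1]
grip_width: 0.145
time: 18.6
tool_pos: [0.5208, -0.2972, 0.184]
ee_rot: [0.163, 2.69, -0.047]
contact_force: [5.9, 1.4, 5.7]
grip_width: 0.142
```

```bash
python3 -m pendant '255 .15 0 .04 0 0 0; 255 .3 0 .08 0 0 0; 255 .3 0 .08 0 0 0; 255 .3 0 .08 0 0 0'
python3 - <<'E'
from h import *
s=robot.get_state();print(s['contact_force'],s['tool_pos'])
w=snap('wrist','w5.png');a=snap('scene','s5.png')[100:175,200:300,::-1]
o=np.hstack([w[0:300,170:470,::-1],cv2.resize(a,(400,300),interpolation=cv2.INTER_CUBIC)]);cv2.imwrite('pics/c5.png',o)
E
```

```text
time: 18.93
tool_pos: [0.5207, -0.2972, 0.184]
ee_rot: [0.162, 2.685, -0.048]
contact_force: [6.6, 0.1, 9.1]
grip_width: 0.147
[6.57146094 0.1471268  9.09480067] [ 0.52073308 -0.29718194  0.18399834]
```

View pics/c5.png

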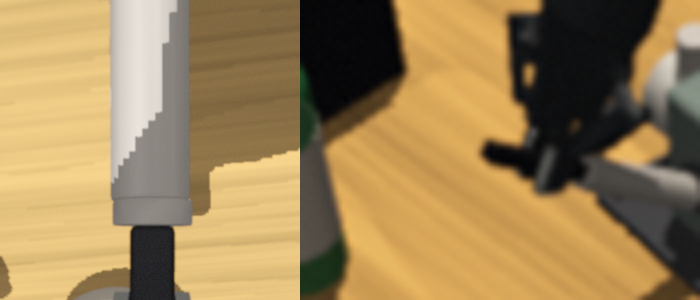

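The collar (wrist crop 150,212) sits flush on the tube's mouth with 11 N along the axis, so it is seated. Draw it out.

```bash
python3 -m pendant '255 -.7 0 -.2 0 0 0; 255 -1.8 0 -.48 0 0 0; 255 -2.9 0 -.78 0 0 0; 255 -3.9 0 -1.04 0 0 0; 255 -4.8 0 -1.3 0 0 0'
python3 -m pendant '255 -1 0 -.27 0 0 0; 255 -2 0 -.54 0 0 0; 255 -3 0 -.8 0 0 0; 255 -4 0 -1.07 0 0 0; 255 -4.8 0 -1.3 0 0 0'
python3 -m pendant '255 -1 0 -.27 0 0 0; 255 -2 0 -.54 0 0 0; 255 -3.5 0 -.94 0 0 0; 255 -5 0 -1.34 0 0 0; 255 -6 0 -1.6 0 0 0'
python3 -m pendant '255 0 0 0 0 0 0; 255 0 0 0 0 0 0'
python3 - <<'E'
from h import *
s=robot.get_state();M=R.from_rotvec(s['ee_rot']).as_matrix();print(s['tool_pos'])
m=np.array([.4901,-.2947,.1505]);Rm,x=rodframe(-7,40,15);print('along',(s['tool_pos']-m)@x)
Rm,x=rodframe(-7,0,15);tip=np.array([.4837,-.0048,.15]);goto(s['tool_pos'],Rm)
g=tip+.1434*x-.003*Rm.as_matrix()[:,2];print('final tcp',g,Rm.as_rotvec())
up=s['tool_pos'].copy();up[1:]=g[1:];up[0]=g[0];up[2]=.26;goto(up,R.from_rotvec(s['ee_rot']))
E
```

```text
time: 19.45
tool_pos: [0.5521, -0.3012, 0.2105]
ee_rot: [0.167, 2.701, -0.043]
contact_force: [-0.0, -0.6, -0.8]
grip_width: 0.146
time: 19.87
tool_pos: [0.5912, -0.3057, 0.2441]
ee_rot: [0.165, 2.698, -0.044]
contact_force: [-0.2, -0.1, -1.4]
grip_width: 0.146
time: 20.28
tool_pos: [0.6389, -0.3114, 0.2848]
ee_rot: [0.165, 2.696, -0.045]
contact_force: [1.0, -0.3, -1.5]
grip_width: 0.148
time: 20.45
tool_pos: [0.6376, -0.3109, 0.2834]
ee_rot: [0.165, 2.698, -0.044]
contact_force: [-0.9, -0.3, -2.0]
grip_width: 0.145
[ 0.63764145 -0.31090205  0.28337871]
along 0.19910621531303552
shift cm [0. 0. 0.] turn [-0.005  0.701 -0.001] deg 40.1
final tcp [ 0.62680179 -0.02237069  0.15289778] [-0.17583148 -2.87481921 -0.02314865]
shift cm [5.120e+00 2.851e+01 2.000e-02] turn [0. 0. 0.] deg 0.0
```

```bash
python3 -m pendant '255 0 0 0 0 .1 0; 255 0 0 0 0 .2 0; 255 0 0 0 0 .3 0; 255 0 0 0 0 .35 0; 255 0 0 0 0 .35 0'
python3 -m pendant '255 0 0 0 0 .1 0; 255 0 0 0 0 .2 0; 255 0 0 0 0 .3 0; 255 0 0 0 0 .35 0; 255 0 0 0 0 .35 0'
python3 -m pendant '255 .2 2 0 0 0 0; 255 .4 5 0 0 0 0; 255 .6 8 0 0 0 0; 255 .8 11 0 0 0 0; 255 1 14 0 0 0 0'
python3 -m pendant '255 .4 3 0 0 0 0; 255 .8 6 0 0 0 0; 255 1 9 0 0 0 0; 255 1.5 12 0 0 0 0; 255 1.5 14 0 0 0 0'
python3 -m pendant '255 0 0 0 0 0 0; 255 0 0 0 0 0 0'
python3 - <<'E'
from h import *
s=robot.get_state();print(s['tool_pos'],s['joint_positions'].round(2))
Rm,x=rodframe(-7,0,15);tip=np.array([.4837,-.0048,.15])
goto(tip+.1434*x-.003*Rm.as_matrix()[:,2],Rm)
E
```

```text
time: 20.87
tool_pos: [0.6384, -0.3104, 0.282]
ee_rot: [0.187, 3.049, -0.013]
contact_force: [0.9, 0.5, -1.1]
grip_width: 0.147
time: 21.28
tool_pos: [0.6376, -0.3104, 0.2801]
ee_rot: [-0.177, -2.873, -0.019]
contact_force: [0.8, 1.6, -1.3]
grip_width: 0.146
time: 21.7
tool_pos: [0.6437, -0.1708, 0.2847]
ee_rot: [-0.182, -2.877, -0.015]
contact_force: [-0.2, -1.2, -1.3]
grip_width: 0.148
time: 22.12
tool_pos: [0.646, -0.0269, 0.2885]
ee_rot: [-0.174, -2.877, -0.018]
contact_force: [0.1, 0.8, -1.4]
grip_width: 0.146
time: 22.28
tool_pos: [0.6467, -0.0289, 0.2883]
ee_rot: [-0.174, -2.877, -0.015]
contact_force: [-0.7, -0.4, -0.9]
grip_width: 0.151
[ 0.6466917  -0.02890618  0.28825953] [ 0.59  0.7  -0.96  1.33  0.45  1.63  1.1 ]
shift cm [-1.49  0.48 13.61] turn [-0.006  0.002  0.   ] deg 0.3
```

```bash
python3 -m pendant '255 -.4 .1 2 0 0 0; 255 -.8 .3 5 0 0 0; 255 -1.2 .5 8 0 0 0; 255 -1.5 .5 11 0 0 0; 255 -1.5 .5 12.5 0 0 0'
python3 -m pendant '255 0 0 .5 0 0 0; 255 0 0 1.1 0 0 0; 255 0 0 1.1 0 0 0; 255 0 0 1.1 0 0 0; 255 0 0 1.1 0 0 0'
python3 - <<'E'
from h import *
s=robot.get_state();M=R.from_rotvec(s['ee_rot']).as_matrix();a=np.radians(15);xr=-M[:,0]*np.cos(a)-M[:,2]*np.sin(a);g=s['tool_pos']+.003*M[:,2]
print(s['tool_pos'],'tip kin',g-.1434*xr,'el',np.degrees(np.arcsin(xr[2])),abs(s['qd']).max(),s['contact_force'],s['grip_width'])
w=snap('wrist','w6.png');t=snap('top','t6.png');sc=snap('scene','s6.png')
tip=g-.1434*xr;up=lambda i:cv2.resize(i[...,::-1],(400,300),interpolation=cv2.INTER_CUBIC)
print(w2px('top',[tip]),w2px('scene',[tip,[.4837,-.0048,.05]]),w2px('wrist',[tip,[.4837,-.0048,.05]]))
cv2.imwrite('pics/c6.png',np.vstack([np.hstack([up(w),up(t[225:300,275:375])]),np.hstack([up(sc[165:285,290:450]),up(sc)])]))
E
```

```text
time: 22.7
tool_pos: [0.6279, -0.028, 0.1587]
ee_rot: [-0.185, -2.87, -0.012]
contact_force: [-0.4, -0.7, -2.5]
grip_width: 0.148
time: 23.12
tool_pos: [0.6291, -0.0237, 0.1545]
ee_rot: [-0.181, -2.878, -0.017]
contact_force: [0.6, 0.2, -0.4]
grip_width: 0.144
[ 0.62914852 -0.02374689  0.15453227] tip kin [ 0.48610339 -0.00582208  0.15106243] el 0.2273592807762652 0.008300915400411881 [ 0.55372282  0.18246508 -0.35770503] 0.1439361959866508
[[325.2954985  272.77065391]] [[352.16530391 198.14776611]
 [350.36015259 221.66914025]] [[ 325.17891788 -109.28988858]
 [ 325.93450068   32.74643381]]
```

View pics/c6.png

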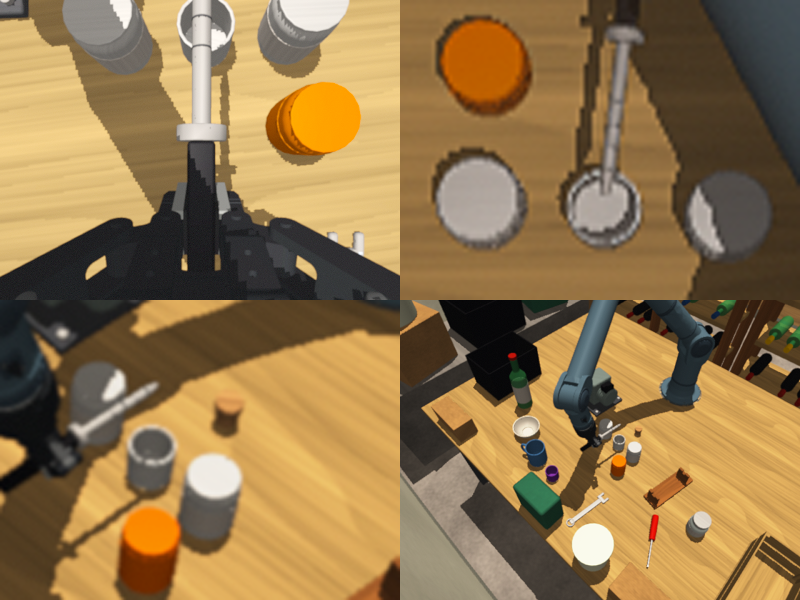

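In the last picture the cup stands midway between the tins. The tip measures (326,272) in the top view and (352,199) in the scene view, within about 1 px of prediction, so the rod is level and over the cup. Handing in.

```bash
python3 -m pendant '255 0 0 0 0 0 0; 255 0 0 0 0 0 0; 255 0 0 0 0 0 0; 255 0 0 0 0 0 0'; python3 -c "
from workcell import robot
s=robot.get_state();print(abs(s['qd']).max());print(robot.finish_job())"
```

```text
time: 23.6
tool_pos: [0.6278, -0.0235, 0.1528]
ee_rot: [-0.179, -2.875, -0.016]
contact_force: [-0.2, -0.1, -1.5]
grip_width: 0.142
0.0036808588875465315
the job is handed in; nothing more can be done
None
```

I finished the job and handed it in at about 23.6 s of the 72 s allowed; no verdict was reported.

- **Cup:** I set the drip cup down midway between the two white tins and released it. In the last picture it stands upright there, with the tins where they were.
- **Rod in and out:** I pushed the gauge rod into the guide tube until it stopped. The axial force rose to about 11 N, and the wrist picture showed the collar flush on the mouth. I then drew it right out, leaving the tip about 55 mm clear of the mouth.
- **Final pose:** The gripper holds the rod within about 0.3° of level. Its tip is about 150 mm above the bench, 100 mm above the rim, and within about 3 mm sideways of the cup's centre. The largest joint speed was 0.004 rad/s.

**What disagreed:** Before insertion the cameras put the tip about 6 mm lower than the arm's own position suggested. I corrected by what the cameras showed. In the final pose the two agree to about 1 pixel (roughly 2–3 mm).

No last check failed, and I saw no sign that any of the other things had been moved.

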